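# Lock the microscope platform, find its loose bolt and hold the lock cap open

### The job

Get the microscope platform ready for moving: first push the lock pin at its left side fully home through the fork and the slab's lug, so the slab cannot rock. Then tap the three bolt heads one by one until you find the loose one, which sinks (press it right down), swing up the lock cap of that bolt by its grip and finish while holding it open, 45 degrees or steeper, so that a colleague can get a spanner on the bolt. Keep the tight bolts' caps shut and leave everything else on the bench alone.

Things in the scene. Friction and masses are not known exactly. Their poses are not given: they have to be found in the camera images.
- platform: microscope platform, fixed: grey base plate 280 x 380 mm and on three rubber feet a black stone slab 260 x 300 mm, its top 66 mm above the table. The microscope head (86 mm wide foot, orange top, 115 mm above the table) is fixed at -50, 0 mm on the slab. Origin on the table under the slab's centre; x to the back, away from the robot (yaw within 0.3 rad), y left, z up
- pin_top (a point): top centre of the lock pin's round head (24 mm wide, 10 mm high; shank 10 mm). The pin stands upright, started in the upper plate of the fork at the platform's left side (+30, +172 mm in its frame), above the slab's lug, holes in line. Fully home this point is 81 mm above the table (head on the fork); it starts 20 to 26 mm higher
- pin (a joint): how far the pin is pushed down, m: 0 to 0.006 at the start, 0.026 fully home (stop). It is guided by the holes, slides against about 5 N of friction and stays where it is left
- bolt_left_top (a point): flat top of the hexagon bolt head (24 mm across flats) at the front left (-60, +115 mm in the platform's frame); 84 mm above the table at the start, 9 mm proud of its lock cap. Exactly one of the three bolts is loose; all look alike until tapped
- bolt_left (a joint): how far this bolt has sunk, m: 0 at the start. A tight bolt yields under 1 mm when pressed; the loose one sinks 0.005 to its stop under 4 to 6 N and stays down
- cap_left_grip (a point): centre of the cross grip (12 mm diameter, 18 mm long along the platform's y) on a 12 mm wide tongue at the free end of the left bolt's lock cap, a 4 mm thick, 45 mm wide steel frame around the bolt head. Shut: 46 mm in front (-x) of the bolt's axis, 88 mm above the table. Hinge axis: along the platform's y, 32 mm behind (+x) the bolt's axis, 75 mm above the table
- cap_left (a joint): opening angle of this lock cap, rad: 0 shut, 1.3 at its stop; its grip swings up and backwards (+x) on a 79 mm radius. A light spring and its weight (1 to 2 N at the grip) shut it when let go
- bolt_right_top (a point): flat top of the hexagon bolt head (24 mm across flats) at the front right (-60, -115 mm in the platform's frame); 84 mm above the table at the start, 9 mm proud of its lock cap. Exactly one of the three bolts is loose; all look alike until tapped
- bolt_right (a joint): how far this bolt has sunk, m: 0 at the start. A tight bolt yields under 1 mm when pressed; the loose one sinks 0.005 to its stop under 4 to 6 N and stays down
- cap_right_grip (a point): centre of the cross grip (12 mm diameter, 18 mm long along the platform's y) on a 12 mm wide tongue at the free end of the right bolt's lock cap, a 4 mm thick, 45 mm wide steel frame around the bolt head. Shut: 46 mm in front (-x) of the bolt's axis, 88 mm above the table. Hinge axis: along the platform's y, 32 mm behind (+x) the bolt's axis, 75 mm above the table
- cap_right (a joint): opening angle of this lock cap, rad: 0 shut, 1.3 at its stop; its grip swings up and backwards (+x) on a 79 mm radius. A light spring and its weight (1 to 2 N at the grip) shut it when let go
- bolt_back_top (a point): flat top of the hexagon bolt head (24 mm across flats) at the back, in the middle (+75, 0 mm in the platform's frame); 84 mm above the table at the start, 9 mm proud of its lock cap. Exactly one of the three bolts is loose; all look alike until tapped
- bolt_back (a joint): how far this bolt has sunk, m: 0 at the start. A tight bolt yields under 1 mm when pressed; the loose one sinks 0.005 to its stop under 4 to 6 N and stays down
- cap_back_grip (a point): centre of the cross grip (12 mm diameter, 18 mm long along the platform's y) on a 12 mm wide tongue at the free end of the back bolt's lock cap, a 4 mm thick, 45 mm wide steel frame around the bolt head. Shut: 46 mm in front (-x) of the bolt's axis, 88 mm above the table. Hinge axis: along the platform's y, 32 mm behind (+x) the bolt's axis, 75 mm above the table
- cap_back (a joint): opening angle of this lock cap, rad: 0 shut, 1.3 at its stop; its grip swings up and backwards (+x) on a 79 mm radius. A light spring and its weight (1 to 2 N at the grip) shut it when let go
- sample_puck: steel sample disc, 22 mm across, 6 mm high, lying on the black slab near its back left corner; leave alone. Origin at the middle of its underside
- vial: small amber vial with a white screw cap, 20 mm across, 45 mm tall, standing on the black slab near its back right corner; leave alone. Origin at the middle of its underside
- spanner: steel spanner, 200 mm long, lying on the table to the right of the platform; leave alone. Origin near its middle, x along it
- sample_case: flat closed clear-white case with six compartments, 85 x 125 x 20 mm, on the table to the right of the platform; leave alone. Origin at the middle of its underside
- control_knob: silver round control knob unit, 60 mm across, 40 mm tall, on the table to the left of the platform, near its front; leave alone. Origin at the middle of its underside
- solvent_bottle: white plastic bottle, 56 mm across, 130 mm tall, on the table to the left of the platform; leave alone. Origin at the middle of its underside

How it is judged:
On the way, in this order (a step that is already met when the one before it is completed fails the run):
1. the lock pin is pushed fully home while the bolts and caps are still untouched (value of joint pin above 0.0245 m and value of joint each of bolt_left, bolt_right, bolt_back below 0.002 m and value of joint each of cap_left, cap_right, cap_back below 0.1 rad), for 0.2 s.
2. the loose bolt is found: it has sunk under a tap, with all the lock caps still shut (value of joint any of bolt_left, bolt_right, bolt_back above 0.003 m and value of joint each of cap_left, cap_right, cap_back below 0.1 rad), for 0.1 s.
At the end, for the whole second after the job is handed in: The pin is home (within 1.5 mm of its stop), the loose bolt has been tapped down (more than 3 mm of its 5 mm), its lock cap is held open by the fingers, still, at more than 0.7 rad (40 degrees), and the two other lock caps are shut (below 0.1 rad) (value of joint pin above 0.0245 m and ((value of joint bolt_left above 0.003 m and value of joint cap_left above 0.7 rad and velocity of joint cap_left below 0.2 rad/s and contact force between cap_left and the fingers above 0.3 N and value of joint each of cap_right, cap_back below 0.1 rad) or (value of joint bolt_right above 0.003 m and value of joint cap_right above 0.7 rad and velocity of joint cap_right below 0.2 rad/s and contact force between cap_right and the fingers above 0.3 N and value of joint each of cap_left, cap_back below 0.1 rad) or (value of joint bolt_back above 0.003 m and value of joint cap_back above 0.7 rad and velocity of joint cap_back below 0.2 rad/s and contact force between cap_back and the fingers above 0.3 N and value of joint each of cap_left, cap_right below 0.1 rad))); the arm keeps its last pose, push and grip.
It fails at once if a lock cap is lifted though its bolt has not been found loose ((value of joint cap_left above 0.2 rad and value of joint bolt_left below 0.002 m) or (value of joint cap_right above 0.2 rad and value of joint bolt_right below 0.002 m) or (value of joint cap_back above 0.2 rad and value of joint bolt_back below 0.002 m)).
It fails at once if another thing on the bench is pushed away by more than 30 mm (distance of any of sample_puck, vial, spanner, sample_case, control_knob, solvent_bottle from where it was at the start of the episode above 0.03 m).
It fails at once if another thing on the bench is knocked over (tilted by more than 30 degrees) (angle between any of sample_puck, vial, spanner, sample_case, control_knob, solvent_bottle's own z axis and vertical above 0.52 rad).
It also fails if it takes over 54 s, if anything falls off the work surface, if the arm or the gripper's body presses on something with over 40 N, if the wrist force passes 120 N, or if a joint passes its speed limit or range.

### The arm

A 6-joint arm with a two-finger parallel gripper is mounted at the origin on the work surface. World frame = base frame: x ahead of the robot, y to its left, z up, the work surface at z = 0. Lengths are in m, angles in rad, forces in N, time in s.
With the tool pointing down it reaches from about 0.375 to 0.9 m from the base axis. Payload 3.1 kg.
Tool frame: the origin (TCP) lies at the very end of the fingers, on their centre line; the grasp point (between the pads) lies 19 mm behind it (robot.hold_point_z is the z of the grasp point in the tool frame, in m); z points along the fingers, y is the direction in which the jaws open and shut (so a half turn about z gives the same grasp; the last joint's range is limited). The gripper opens to 87 mm and grips with 3 to 60 N. Pads are 19 mm wide; open, the fingers measure 117 mm over their backs; the gripper's body (75 mm by 190 mm) begins 51 mm behind the grasp point.
Start: joints at [-1.482, 0.527, 1.433, -0, 1.181, -0.178], TCP at [0.165, -0.603, 0.223] pointing down, gripper open.
Joint ranges: [-3.08, 3.08], [-0.75, 2.2], [0.22, 2.44], [-1.43, 4.57], [0, 2.65], [-2.85, 2.85]. Speed limits (rad/s): [2.79, 2.79, 3.14, 3.14, 3.14, 3.14].

### API

Orientations are given as a unit quaternion [x, y, z, w].
In Python, from rig import robot, viewer, spotter gives the robot as it stands.
- The arm moves only by the shell command python3 -m crank 'ROWS' [FORCE]. ROWS is text: rows parted by semicolons, each of 7 numbers parted by spaces: the turn, a rotation vector about the tool's x, y, z in units of 5 degrees (1.0 is 5 degrees), then the shift along the tool's x, y, z in units of 40 mm (1.0 is 40 mm), then the gripper's target within -1 to 1 (shut at 1, half-way at 0, fully open at -1). A call has 1 to 5 rows; each row shifts and turns the pose as measured when the row begins, along the tool's axes as they then stand; what a row does not reach is not made up. A row lasts 1/8 s, in which the tool goes at most 62.5 mm and 10.7 degrees, less where a joint would pass 70% of its speed; a pose out of reach is approached as far as the arm can. A call is refused whole if a number of a shift passes 1 or a number of a turn 1, either way. A call with a gripper value outside its range is refused whole. The fingers move at their own pace and stop on an object; FORCE is the grip in N (left out, the last holds). Time passes only in rows, so rows that do not move let the fingers close. It gives the time, the measured TCP pose, the force and the opening at its end, in the units of the state.
- robot.get_obs(): the state, without advancing time (a new reading comes with each control period).
- viewer.camera(name): name is "scene" or "top" or "wrist"; returns a dict with "img" (420x560x3 uint8, red, green, blue), "camera_matrix" (3x3 intrinsics, pixels), "xyz" and "attitude" of the camera in the world. Camera axes: x right, y down, z forward; pixel columns grow to the right and rows downward; lengths in m; the calibration is good to about 2 mm. A picture is of the moment at which its call begins. There is no depth.
- robot.hand_in(): hands the job in, once; it reports no verdict.
Trained networks look in a picture, given as the dict that the camera call returned (one of the last four; its "shot" number tells which), for a name from the list of things; names that differ only in an ending like _2 or _b are one class to them, and where a whole thing is asked for, a point or a joint stands for the part that bears it (a point fixed in the world has none). Each returns a list of dicts, best first, with "score" (0 to 1); they miss things now and then, are a little off and sometimes report something else, mostly with a low value. They report only what shows in the picture. A call takes as long as a camera call.
- spotter.boxes_of(name, picture): "at" ([x, y, z] in m, in the coordinates of the camera as it stood for that picture, good to about 4 mm: the middle of the surface that is visible of it).
The state is a dict: "time": time; "q": joint angles; "joint_velocities": joint speeds; "joint_torque": joint torques, N m; "position": TCP position; "tool_rot": TCP orientation; "ft_force": force on the tool from outside, world axes, zero at the start; "moment": the same for the moment, N m; "grip_width": finger opening in m.
Only numpy, scipy, OpenCV 4.12 (cv2) and the standard library are available. Lean on these libraries where they do the work, as an engineer would, in place of code of your own. Each camera call takes 0.05 s, during which the arm holds its last target.

## Working session

There is one attempt and no reset: what is moved stays moved. The work goes in short steps, Python scripts to look and compute and a shell command to move; the robot and the scene stay as the last step left them, time stands still between calls to the robot, and variables do not carry over. Pictures are saved under pics/ and viewed, and the job is handed in when it is done.

```bash
ls; mkdir -p pics
cat > h.py <<'E'
import numpy as np, cv2
from scipy.spatial.transform import Rotation as R
from rig import robot, viewer, spotter
def shot(name, fn):
    p=viewer.camera(name); cv2.imwrite('pics/'+fn,cv2.cvtColor(p['img'],cv2.COLOR_RGB2BGR)); return p
def att(p):
    a=np.array(p['attitude'],float)
    return R.from_quat(a) if a.shape==(4,) else R.from_matrix(a)
def world(p,at): return att(p).apply(at)+np.array(p['xyz'])
def proj(p,X):
    c=att(p).inv().apply(np.array(X)-np.array(p['xyz'])); K=np.array(p['camera_matrix']); u=K@c; return u[:2]/u[2]
def ray(p,uv,z):
    d=att(p).apply(np.linalg.inv(np.array(p['camera_matrix']))@np.array([uv[0],uv[1],1.])); o=np.array(p['xyz']); return o+d*(z-o[2])/d[2]
def st():
    o=robot.get_obs(); print(o['time'],np.round(o['position'],4),np.round(R.from_quat(o['tool_rot']).as_matrix(),3).tolist(),np.round(o['ft_force'],1),o['grip_width'],np.round(o['q'],2)); return o
E
python3 - <<'E'
from h import *
st()
for n in ['top','scene']:
    p=shot(n,n+'0.png'); print(n,p['xyz'],p['attitude'])
    for k in ['platform','pin_top','bolt_left_top','bolt_right_top','bolt_back_top','cap_left_grip','cap_right_grip','cap_back_grip','sample_puck','vial','solvent_bottle','control_knob']:
        for r in spotter.boxes_of(k,p)[:3]: print(k,round(r['score'],2),np.round(world(p,r['at']),4),np.round(proj(p,world(p,r['at']))))
st()
E
```

```text
pics
0.0 [ 0.1647 -0.6021  0.2216] [[0.965, 0.264, -0.0], [0.264, -0.965, 0.002], [0.0, -0.002, -1.0]] [-0.2  0.5  0.1] 0.0869949492431723 [-1.48  0.53  1.43 -0.    1.18 -0.18]
top [0.33263326 0.03300542 1.34320014] [-0.68108068  0.72496916 -0.07358548  0.07165195]
platform 0.66 [ 0.5593 -0.0198  0.0677] [295. 222.]
bolt_left_top 0.38 [0.493  0.0507 0.0821] [269. 249.]
bolt_right_top 0.73 [ 0.6472 -0.0296  0.0867] [297. 186.]
bolt_right_top 0.59 [ 0.5408 -0.1701  0.0818] [356. 225.]
bolt_right_top 0.37 [ 0.6508 -0.3683  0.0241] [423. 183.]
cap_left_grip 0.8 [0.4883 0.0502 0.0754] [269. 251.]
cap_right_grip 0.83 [ 0.5371 -0.1722  0.0744] [356. 227.]
cap_back_grip 0.55 [ 0.641  -0.0348  0.0768] [299. 190.]
cap_back_grip 0.33 [0.4926 0.0542 0.0861] [267. 249.]
sample_puck 0.56 [0.6675 0.066  0.0685] [259. 183.]
vial 0.59 [ 0.6762 -0.1243  0.0972] [334. 172.]
vial 0.22 [0.4868 0.2379 0.041 ] [196. 258.]
vial 0.18 [ 0.6513 -0.3681  0.0231] [423. 183.]
solvent_bottle 0.9 [0.5593 0.2336 0.0899] [194. 227.]
control_knob 0.61 [0.4892 0.2421 0.04  ] [195. 257.]
scene [1.15398774 0.16981827 0.7
[... 272 characters left out ...]
t_back_top 0.58 [ 0.6556 -0.0216  0.084 ] [245. 227.]
cap_left_grip 0.6 [0.4861 0.0487 0.0765] [294. 182.]
cap_right_grip 0.86 [ 0.5338 -0.1659  0.0739] [203. 181.]
cap_back_grip 0.73 [ 0.6445 -0.0265  0.0756] [245. 225.]
sample_puck 0.47 [0.666  0.0682 0.0687] [285. 243.]
vial 0.58 [ 0.6909 -0.1216  0.089 ] [195. 229.]
vial 0.44 [0.4947 0.2273 0.0399] [364. 208.]
solvent_bottle 0.58 [0.5832 0.248  0.0789] [373. 227.]
solvent_bottle 0.35 [ 0.6581 -0.0219  0.0853] [245. 228.]
control_knob 0.58 [0.4927 0.2253 0.04  ] [364. 207.]
1.3 [ 0.1648 -0.6029  0.2225] [[0.965, 0.264, 0.0], [0.264, -0.965, -0.0], [0.0, 0.0, -1.0]] [ 0.2 -0.7 -0.7] 0.08703412961894977 [-1.48  0.53  1.43  0.    1.18 -0.18]
```

View pics/top0.png

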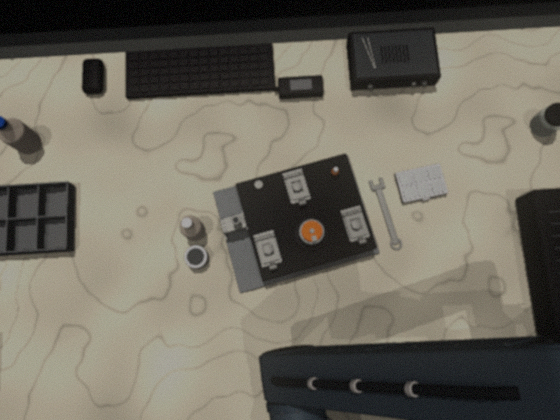

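View pics/scene0.png

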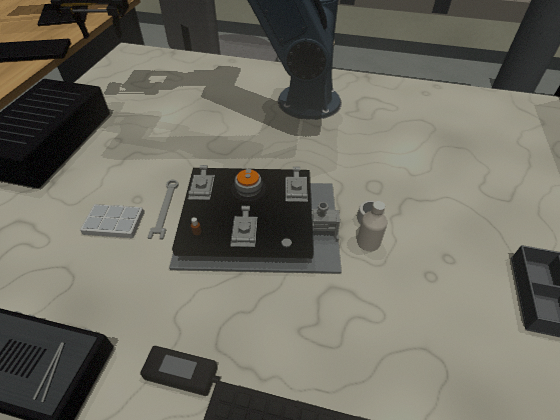

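Run:
```python
import cv2
a=cv2.imread('pics/top0.png')[145:300,180:400]; cv2.imwrite('pics/top0z.png',cv2.resize(a,None,fx=3.6,fy=3.6,interpolation=cv2.INTER_CUBIC))
a=cv2.imread('pics/scene0.png')[160:280,170:390]; cv2.imwrite('pics/scene0z.png',cv2.resize(a,None,fx=3.6,fy=3.6,interpolation=cv2.INTER_CUBIC))
```

```text
(no output)
```

View pics/top0z.png

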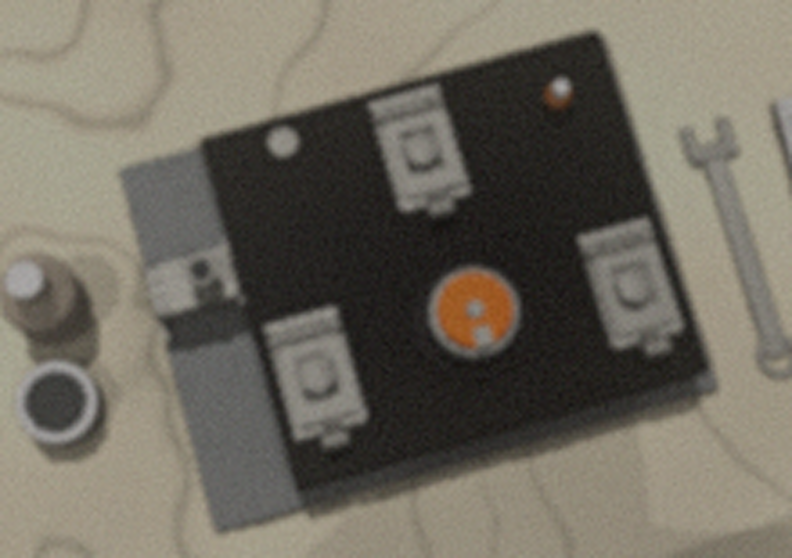

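View pics/scene0z.png

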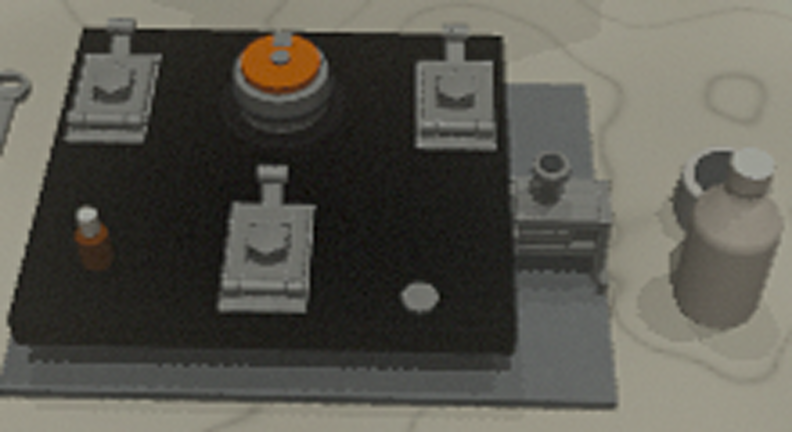

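```bash
cat > fit.py <<'E'
from h import *
from scipy.optimize import least_squares
pt=viewer.camera('top'); ps=viewer.camera('scene')
T=[((205,137),(130,150,66)),((602,33),(130,-150,66)),((318,377),(-60,115,84)),((633,285),(-60,-115,84)),((424,152),(75,0,84)),((474,310),(-50,0,115)),((336,437),(-106,115,92)),((658,343),(-106,-115,92)),((440,207),(29,0,92))]
S=[((84,28),(-130,-150,66)),((502,37),(-130,150,66)),((516,343),(130,150,66)),((15,325),(130,-150,66)),((457,86),(-60,115,84)),((113,82),(-60,-115,84)),((268,238),(75,0,84)),((282,62),(-50,0,115))]
def res(v,full=False):
    Rz=R.from_euler('z',v[2]); o=[]
    for p,L,of in ((pt,T,(180,145)),(ps,S,(170,160))):
        for uv,X in L+([((203,268),(30,172,v[3]*1000))] if p is pt else [((551,160),(30,172,v[3]*1000))]):
            W=Rz.apply(np.array(X)/1000)+[v[0],v[1],0]
            o.append(proj(p,W)-((np.array(uv)+.5)/3.6-.5+of))
    return np.array(o) if full else np.ravel(o)
s=least_squares(res,[.57,-.04,.2,.1],loss='soft_l1'); print(s.x); print(np.round(res(s.x,True),1).tolist())
np.save('pose.npy',s.x)
Rz=R.from_euler('z',s.x[2])
for n,X in dict(pin=(30,172,s.x[3]*1000),bl=(-60,115,84),br=(-60,-115,84),bb=(75,0,84),gl=(-106,115,88),gr=(-106,-115,88),gb=(29,0,88)).items(): print(n,np.round(Rz.apply(np.array(X)/1000)+[s.x[0],s.x[1],0],4))
E
python3 fit.py
```

```text
[ 0.57716956 -0.0438707   0.21478229  0.10663397]
[[-2.4, 0.1], [-1.8, -1.5], [-1.2, -0.7], [-0.1, -0.2], [-1.3, -1.4], [-0.4, -0.5], [-1.2, 0.2], [-0.9, 0.8], [-0.5, -0.3], [-1.5, -0.3], [-1.0, -0.7], [-0.1, -0.8], [-0.3, -3.0], [-3.5, -1.2], [-0.8, -0.8], [-0.9, -1.7], [-1.0, -1.0], [-1.1, -1.8], [-0.3, 0.1]]
pin [0.5698 0.1306 0.1066]
bl [0.494  0.0557 0.084 ]
br [ 0.5431 -0.169   0.084 ]
bb [ 0.6504 -0.0279  0.084 ]
gl [0.4491 0.0459 0.088 ]
gr [ 0.4981 -0.1788  0.088 ]
gb [ 0.6055 -0.0377  0.088 ]
```

```bash
python3 -m crank '0 0 0.6 0.95 -1 0 1; 0 0 0 0.95 -1 0 1; 0 0 0 0.95 -1 0 1; 0 0 0 0.95 -1 0 1; 0 0 0 0.95 -1 0 1' 20;  python3 -m crank '0 0 0 0.95 -1 0 1; 0 0 0 0.95 -1 0 1; 0 0 0 0.95 -1 0 1; 0 0 0 0.95 -1 0 1; 0 0 0 0.95 -1 0 1'
```

```text
time: 2.02
position: [0.308, -0.3651, 0.2221]
tool_rot: [0.995, 0.102, 0.001, 0.003]
ft_force: [0.8, -0.4, 0.8]
grip_width: 0.045
time: 2.65
position: [0.4585, -0.124, 0.2225]
tool_rot: [0.995, 0.101, 0.003, 0.005]
ft_force: [-0.1, -1.2, 0.0]
grip_width: 0.0019
```

```bash
python3 -m crank '0 0 0 0.7 -1 0 1; 0 0 0 0.7 -1 0 1; 0 0 0 0.7 -1 0 1; 0 0 0 0.7 -1 0 1; 0 0 0 0.5 -1 0 1'
python3 - <<'E'
from h import *
p=shot('wrist','w1.png'); st()
v=np.load('pose.npy'); Rz=R.from_euler('z',v[2])
for n,X in dict(pin=(30,172,v[3]*1000),bl=(-60,115,84),br=(-60,-115,84),bb=(75,0,84)).items(): print(n,np.round(proj(p,Rz.apply(np.array(X)/1000)+[v[0],v[1],0]),1))
for k in ['pin_top','bolt_left_top','cap_left_grip','bolt_back_top']:
    for r in spotter.boxes_of(k,p)[:2]: print(k,round(r['score'],2),np.round(world(p,r['at']),4),np.round(proj(p,world(p,r['at']))))
E
```

```text
time: 3.28
position: [0.5524, 0.1067, 0.2221]
tool_rot: [0.995, 0.102, 0.006, 0.006]
ft_force: [1.4, 0.4, -0.4]
grip_width: 0.0004
3.325 [0.5534 0.1119 0.2223] [[0.979, 0.205, 0.015], [0.205, -0.979, -0.007], [0.013, 0.01, -1.0]] [2.  2.5 0.5] 5.286874456804987e-05 [ 0.01  0.44  1.6  -0.01  1.09  1.37]
pin [254.1 188.6]
bl [307.9 261.7]
br [508.2 258.5]
bb [424.1 138.1]
pin_top 0.83 [0.5711 0.13   0.1016] [255. 186.]
bolt_left_top 0.61 [0.5004 0.0603 0.0806] [305. 255.]
cap_left_grip 0.79 [0.5174 0.0566 0.0753] [311. 240.]
bolt_back_top 0.61 [ 0.6511 -0.0258  0.0857] [423. 137.]
bolt_back_top 0.17 [0.5716 0.2353 0.0891] [153. 163.]
```

View pics/w1.png

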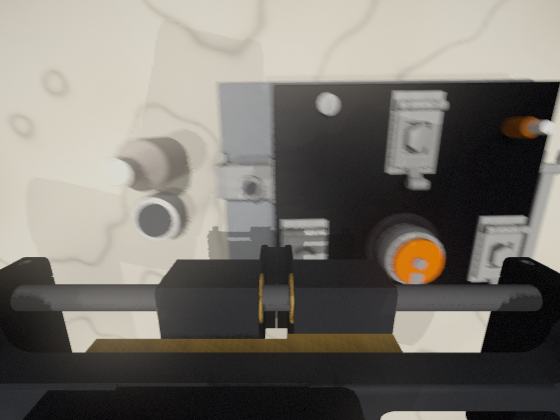

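Run:
```python
from h import *
p=shot('wrist','w2.png'); st()
v=np.load('pose.npy'); Rz=R.from_euler('z',v[2])
for n,X in dict(pin=(30,172,v[3]*1000),br=(-60,-115,84),bb=(75,0,84)).items(): print(n,np.round(proj(p,Rz.apply(np.array(X)/1000)+[v[0],v[1],0]),1))
a=cv2.imread('pics/w2.png')[70:270,200:560]; cv2.imwrite('pics/w2z.png',cv2.resize(a,None,fx=2.2,fy=2.2,interpolation=cv2.INTER_CUBIC))
```

```text
3.575 [0.5509 0.1042 0.2219] [[0.979, 0.202, 0.01], [0.202, -0.979, -0.012], [0.008, 0.014, -1.0]] [-0.  -0.1  0.2] 0.00033836946050262224 [-0.01  0.44  1.6  -0.01  1.09  1.37]
pin [252.4 186.6]
br [507.3 256.9]
bb [423.1 136. ]
```

View pics/w2z.png

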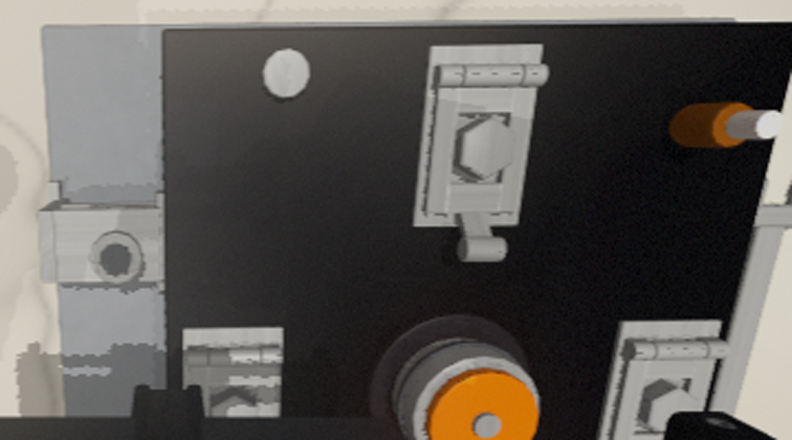

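```bash
python3 -m crank '0 0 0 0.6 -0.55 0.5 1; 0 0 0 0 0 0.9 1; 0 0 0 0 0 0.9 1; 0 0 0 0 0 0.3 1'; python3 -c "
from h import *
st()"
```

```text
time: 4.08
position: [0.5737, 0.1235, 0.118]
tool_rot: [0.995, 0.097, 0.007, 0.007]
ft_force: [-0.9, -0.2, -0.0]
grip_width: 0.0009
4.075 [0.5737 0.1235 0.118 ] [[0.981, 0.193, 0.016], [0.193, -0.981, -0.013], [0.013, 0.016, -1.0]] [-0.9 -0.2 -0. ] 0.0008697477741185101 [ 0.03  0.61  1.63 -0.02  0.88  1.42]
```

```bash
python3 -m crank '0.18 -0.15 -0.25 -0.06 -0.19 0 1; 0 0 0 0 -0.04 0.2 1; 0 0 0 0 0 0.3 1; 0 0 0 0 0 0.3 1'
```

```text
time: 4.58
position: [0.5709, 0.1311, 0.0887]
tool_rot: [0.994, 0.107, 0.002, -0.0]
ft_force: [-3.0, 0.2, 6.0]
grip_width: 0.0007
```

```bash
python3 -m crank '0 0 0 0 0 0.25 1; 0 0 0 0 0 0.25 1; 0 0 0 0 0 0.25 1'
```

```text
time: 4.95
position: [0.5713, 0.1312, 0.0805]
tool_rot: [0.994, 0.109, 0.003, 0.001]
ft_force: [-18.0, -2.0, 67.5]
grip_width: 0.0004
```

```bash
python3 -m crank '0 0 0 0 0 -0.5 1; 0 0 0 0 0 -0.6 1; 0 0 0 -0.8 0.5 0 1; 0 0 0 -0.8 0.5 0 1; 0 0 0 -0.7 0.42 0 1'; python3 -c "
from h import *
p=shot('top','t2.png');shot('scene','s2.png');st()"
```

```text
time: 5.58
position: [0.4977, 0.0557, 0.1314]
tool_rot: [0.994, 0.112, 0.013, 0.003]
ft_force: [0.5, -0.4, -0.1]
grip_width: 0.0005
5.675 [0.4951 0.0552 0.1309] [[0.975, 0.22, 0.022], [0.22, -0.976, -0.002], [0.021, 0.007, -1.0]] [-0.2  0.   0.1] 0.0004663194736952494 [-0.11  0.49  1.85  0.    0.77  1.24]
```

```bash
python3 -m crank '0.08 -0.24 0 0 0 0.5 1; 0 0 0 0 0 0.4 1; 0 0 0 0 0 0.15 1; 0 0 0 0 0 0.1 1; 0 0 0 0 0 0.1 1'
```

```text
time: 6.3
position: [0.5012, 0.056, 0.0838]
tool_rot: [0.994, 0.111, 0.005, 0.001]
ft_force: [-10.4, -2.0, 52.5]
grip_width: 0.0008
```

```bash
python3 -c "
import cv2,numpy as np
a=cv2.imread('pics/s2.png')[160:280,250:390]; cv2.imwrite('pics/s2z.png',cv2.resize(a,None,fx=5,fy=5,interpolation=cv2.INTER_CUBIC))"
```

```text
(no output)
```

View pics/s2z.png

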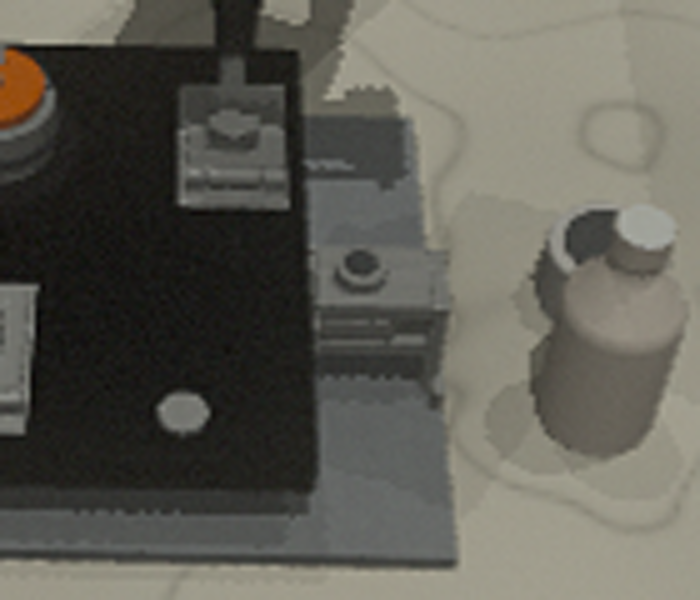

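```bash
python3 -m crank '0 0 0 0 0 -0.9 1; 0 0 0 0 0 -0.9 1; 0 0 0 -0.1 1 0 1; 0 0 0 -0.1 1 0 1; 0 0 0 0 1 0 1'; python3 -m crank '0 0 0 0 1 0 1; 0 0 0 0 1 0 1; 0 0 0 0 0.6 0 1; 0 0 0 0 0 0 1'; python3 -c "
from h import *
st()"
```

```text
time: 6.92
position: [0.5224, -0.0621, 0.1624]
tool_rot: [0.993, 0.115, 0.009, 0.002]
ft_force: [0.8, 0.1, 0.1]
grip_width: 0.0005
time: 7.42
position: [0.5489, -0.1689, 0.1649]
tool_rot: [0.993, 0.113, 0.011, 0.004]
ft_force: [0.6, 0.0, 0.8]
grip_width: 0.0006
7.425 [ 0.5489 -0.1689  0.1649] [[0.974, 0.225, 0.024], [0.225, -0.974, -0.005], [0.022, 0.01, -1.0]] [0.6 0.  0.8] 0.0006124971725597256 [-0.5   0.52  1.64  0.01  0.96  0.84]
```

```bash
python3 -m crank '0.11 -0.25 0.1 -0.25 0 0.7 1; 0 0 0 0 0 0.7 1; 0 0 0 0 0 0.35 1; 0 0 0 0 0 0.12 1; 0 0 0 0 0 0.1 1'
```

```text
time: 8.05
position: [0.5391, -0.1651, 0.0854]
tool_rot: [0.994, 0.111, -0.0, -0.001]
ft_force: [0.6, 0.2, 0.2]
grip_width: 0.0006
```

```bash
python3 -m crank '0 0 0 0.04 0.05 0.1 1; 0 0 0 0 0 0.1 1; 0 0 0 0 0 0.12 1'
```

```text
time: 8.43
position: [0.5408, -0.1661, 0.0789]
tool_rot: [0.994, 0.112, -0.0, -0.001]
ft_force: [-13.1, 6.5, 50.8]
grip_width: 0.0006
```

```bash
python3 -m crank '0 0 0 0 0 -0.6 1; 0 0 0 0 0 -0.7 0; 0 0 0 -0.6 0.05 0 0; 0 0 0 -0.55 0.05 0 0; 0 0 0 0 0 0 0'; python3 -c "
from h import *
o=st()
p=shot('wrist','w3.png')
v=np.load('pose.npy'); Rz=R.from_euler('z',v[2])
t=Rz.apply([-.106,-.115,.088])+[v[0],v[1],0]; print(t, R.from_quat(o['tool_rot']).inv().apply(t-o['position'])/.04,proj(p,t))
"
```

```text
time: 9.05
position: [0.5012, -0.1841, 0.1363]
tool_rot: [0.994, 0.111, 0.006, 0.004]
ft_force: [-0.0, 0.7, -0.1]
grip_width: 0.0323
9.05 [ 0.5012 -0.1841  0.1363] [[0.975, 0.221, 0.014], [0.221, -0.975, -0.006], [0.012, 0.009, -1.0]] [-0.   0.7 -0.1] 0.03229512404964605 [-0.56  0.52  1.75  0.    0.85  0.78]
[ 0.49811563 -0.17882061  0.088     ] [-0.06071331 -0.15600685  1.20618295] [268.16342134 235.89525763]
```

View pics/w3.png

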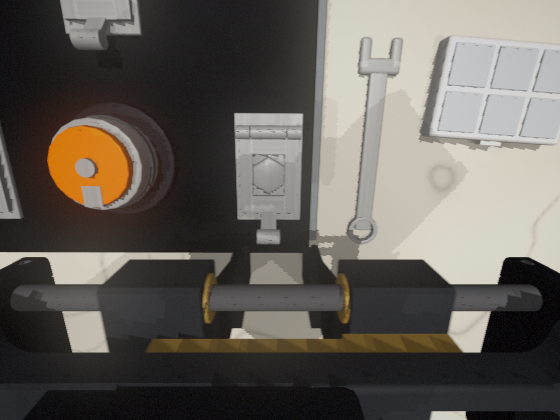

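```bash
python3 -m crank '0.1 -0.14 0 -0.1 -0.15 0.4 0; 0 0 0 0 0 0.3 0'; python3 -c "
from h import *
o=st()
v=np.load('pose.npy'); Rz=R.from_euler('z',v[2])
t=Rz.apply([-.106,-.115,.088])+[v[0],v[1],0]; print( R.from_quat(o['tool_rot']).inv().apply(t-o['position'])/.04)
"
```

```text
time: 9.35
position: [0.4993, -0.1795, 0.1073]
tool_rot: [0.994, 0.112, 0.002, 0.001]
ft_force: [-0.2, 0.6, -0.2]
grip_width: 0.043
9.35 [ 0.4993 -0.1795  0.1073] [[0.975, 0.222, 0.004], [0.222, -0.975, -0.003], [0.003, 0.003, -1.0]] [-0.2  0.6 -0.2] 0.04297983391451522 [-0.56  0.57  1.78 -0.    0.79  0.79]
[-0.02561227 -0.02544614  0.48357797]
```

Aligned; descend to about z = 0.075 and close gently.

```bash
python3 -m crank '0 0 0 0 0 0.4 0; 0 0 0 0 0 0.3 0; 0 0 0 0 0 0.08 0.6' 12; python3 -m crank '0 0 0 0 0 0 0.6;0 0 0 0 0 0 1; 0 0 0 0 0 0 1; 0 0 0 0 0 0 1' 12
```

```text
time: 9.72
position: [0.4995, -0.1784, 0.0715]
tool_rot: [0.994, 0.112, 0.0, 0.0]
ft_force: [0.2, -0.5, 1.1]
grip_width: 0.0392
time: 10.22
position: [0.4999, -0.1783, 0.0718]
tool_rot: [0.994, 0.112, 0.001, 0.0]
ft_force: [-0.1, 0.1, -2.2]
grip_width: 0.0181
```

```bash
python3 -m crank '0 0 0 0.1 0 -0.38 1; 0 0 0 0.18 0 -0.35 1; 0 0 0 0.24 0 -0.31 1' 15
cat > g.py <<'E'
from h import *
o=st(); v=np.load('pose.npy'); Rz=R.from_euler('z',v[2])
h=Rz.apply([-.028,-.115,.075])+[v[0],v[1],0]
b=np.array(o['position'])-.0162*R.from_quat(o['tool_rot']).as_matrix()[:,2]
l=Rz.inv().apply(b-h); print('local',np.round(l*1000,1),'rad',np.hypot(l[0],l[2]),'theta',np.arctan2(l[2],-l[0])-.165)
E
python3 g.py
```

```text
time: 10.6
position: [0.5198, -0.1739, 0.1135]
tool_rot: [0.994, 0.112, 0.0, 0.0]
ft_force: [3.4, -0.1, -6.6]
grip_width: 0.0177
10.6 [ 0.5198 -0.1739  0.1135] [[0.975, 0.222, 0.0], [0.222, -0.975, -0.0], [0.0, 0.0, -1.0]] [ 3.4 -0.1 -6.6] 0.017716939483477145 [-0.53  0.58  1.72 -0.    0.84  0.82]
local [-55.7   0.1  54.7] rad 0.07806874790577387 theta 0.6106430502348678
```

```bash
python3 -m crank '0 0 0 0.28 0 -0.24 1; 0 0 0 0.26 0 -0.15 1; 0 0 0 0 0 0 1; 0 0 0 0 0 0 1'; python3 g.py; python3 -c "
from h import *
shot('scene','s4.png');shot('wrist','w4.png');p=shot('top','t4.png')
a=cv2.imread('pics/s4.png')[120:280,170:390]; cv2.imwrite('pics/s4z.png',cv2.resize(a,None,fx=3.6,fy=3.6,interpolation=cv2.INTER_CUBIC))"
```

```text
time: 11.1
position: [0.5412, -0.1692, 0.1299]
tool_rot: [0.994, 0.113, -0.001, 0.001]
ft_force: [-0.7, -2.2, 0.0]
grip_width: 0.0178
11.1 [ 0.5412 -0.1692  0.1299] [[0.975, 0.224, -0.002], [0.224, -0.975, -0.002], [-0.002, 0.001, -1.0]] [-0.7 -2.2  0. ] 0.017758317722463977 [-0.5   0.57  1.66 -0.    0.9   0.85]
local [-33.8   0.2  71.1] rad 0.07875438535444225 theta 0.9618453693032862
```

View pics/s4z.png

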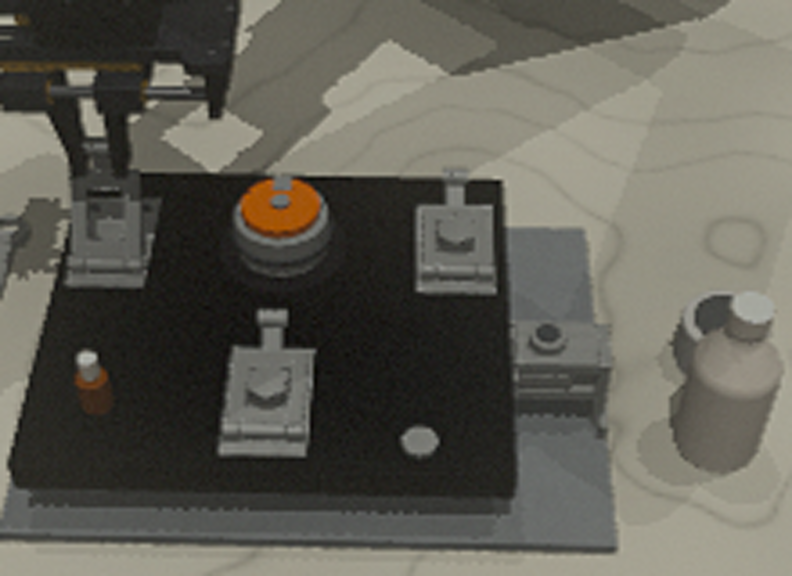

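View pics/w4.png

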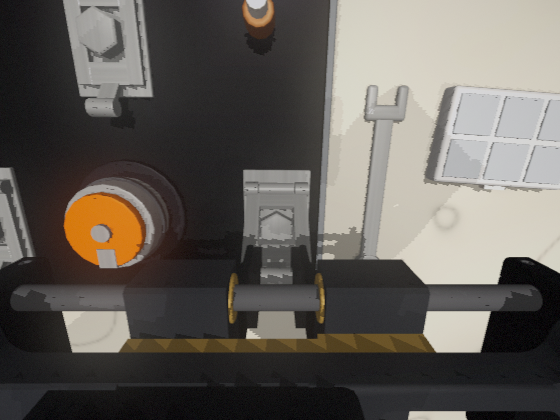

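The scene view shows the right cap raised between the fingers (near 105,200 in the crop). The left and back caps are flat and the pin head sits on the fork (548,338). The jaws hold the bar at 17.8 mm and the arm is still.

```bash
python3 -c "
from h import *
st();print(robot.hand_in())"
```

```text
11.25 [ 0.5412 -0.1692  0.1299] [[0.975, 0.223, -0.001], [0.223, -0.975, -0.002], [-0.002, 0.001, -1.0]] [-0.8 -1.2  0.1] 0.017731741092285567 [-0.5   0.57  1.66 -0.    0.9   0.85]
the job is handed in; nothing more can be done
None
```

The lock pin is home, the right bolt is the loose one, and I handed the job in at about 11 s with the gripper holding the right bolt's lock cap open. `hand_in()` gives no verdict, so the checks below are my own readings.

- **Pin:** I pushed it to its stop. The fingertips ended at 80.5 mm against the 81 mm expected, with 67 N at the stop.
- **Left bolt:** It held firm at 83.8 mm under 52 N, so it is tight.
- **Right bolt:** It sank to 78.9 mm, its full 5 mm, so it is the loose one. I did not tap the back bolt, since exactly one bolt is loose.
- **Right cap:** I took the grip bar by its ends and swung it up to about 0.96 rad (55°), worked out from the gripper position. The jaws read 17.7 mm on the 18 mm bar, and the arm was still.
- **Rest of the bench:** In the last pictures the left and back caps are shut, the pin head sits on the fork, and the bench items in view look unmoved.

No check failed. The first fit of the platform's pose from the top and scene cameras was up to about 3 px off at a few slab corners. The wrist camera then confirmed the fit to about 2 px at the pin, bolts and grip.

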